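# Unlatch a sprinkler timer's wiring cover and push it off

## Robot

A 7-joint arm with a two-finger parallel gripper is mounted at the origin on the work surface. World frame = base frame: x ahead of the robot, y to its left, z up, the work surface at z = 0. Lengths are in mm, angles in rad, forces in N, time in s.
With the tool pointing down it reaches from about 350 to 775 mm from the base axis. Payload 3.1 kg.
Tool frame: the origin (TCP) lies midway between the tips of the shut fingers; the grasp point (between the pads) lies 19 mm behind it (ctrl.grasp_offset is the distance from the TCP to the grasp point, in mm); z points along the fingers, y is the line along which they close (so a half turn about z gives the same grasp; the last joint's range is limited). The gripper opens to 85 mm and grips with 20 to 120 N. Pads are 22 mm wide; open, the fingers measure 114 mm over their backs; the gripper's body (76 mm by 85 mm) begins 54 mm behind the grasp point. The pads swing forward as they close: fully open they stand 13 mm farther back than shut.
Start: joints at [-1.175, 0.311, 0.014, 1.512, -0.004, 1.319, -0.027], TCP at [233.148, 498.156, 231.304] pointing down, gripper open.
Joint ranges: [-2.7, 2.7], [-0.3, 1.91], [-1.27, 1.3], [0.12, 2.57], [-1.44, 4.58], [0.2, 2.03], [-3.05, 3.05]. Speed limits (rad/s): [2.79, 2.79, 3.14, 3.14, 3.14, 3.14, 3.14].

## Interface

Orientations are given as a 3x3 rotation matrix whose columns are the frame's x, y, z axes.
In Python, from rig import ctrl, fingers, kinematics, read_camera, calibration gives the robot as it stands. The module is installed in compiled form; this text tells all that it offers. Calls block until the motion is done:
- ctrl.move_pose(position, orientation): joint-space move of the TCP to a pose.
- ctrl.servo_line(position, orientation=None, feed=150, threshold=None): straight line of the TCP; orientation=None keeps the orientation; feed is the mean speed in mm/s. With threshold (N) it stops when the force on the tool has changed by that much, and returns True; else False.
- ctrl.set_joints(angles): joint-space move.
- fingers.move_gripper(opening, grasp_force=None): finger opening in mm; grasp_force is the grip in N (None keeps the last); returns when the fingers have stopped.
- ctrl.wait(seconds).
- kinematics.ik(position, orientation): joint angles nearest the present ones, or None.
- ctrl.observe(): the state.
- read_camera(name): name is "side" or "top"; returns the picture (480x640x3 uint8, blue, green, red); there is no depth.
- calibration(name): a dict with "fx", "fy", "cx", "cy" (pixels), "dist_coeffs" ([k1, k2, p1, p2, k3] as OpenCV has them; the pictures are not rectified), "rvec" (rotation vector, rad) and "tvec" (3), from world to camera coordinates, as OpenCV has them. Camera axes: x right, y down, z forward; pixel columns grow to the right and rows downward; lengths in mm; the calibration is good to about 2 mm. A picture is of the moment at which its call begins. calibration takes no time and is no camera call.
A pose or a line that the arm cannot do raises ctrl.Unreachable and nothing moves.
- ctrl.finish_job(): hands the job in; it is judged then, once.
The state is a dict: "time_s": time; "joint_positions": joint angles; "qvel": joint speeds; "joint_torque": joint torques, N m; "tcp_pos": TCP position; "orientation": TCP orientation; "ft_force": force on the tool from outside, world axes, zero at the start; "ft_torque": the same for the moment, N m; "grip_width": finger opening in mm; "grip_force": force on a finger pad.
Only numpy, scipy, OpenCV 4.12 (cv2) and the standard library are available. Lean on these libraries where they do the work, as an engineer would, in place of code of your own. Each camera call takes 0.05 s, during which the arm holds its last target. There are 200 camera calls.

## Task

Open up the wiring bay of the sprinkler timer: with the fingertips press the orange snap tab in and, keeping it pressed, push the dark grey wiring cover off its seat, away from the housing, until the whole bay with the green terminals lies uncovered. Leave the cover lying flat on the plywood backboard and the tab let go; do not lift, tip or force the cover, and leave the things on the bench beside it where they are.

Things in the scene. Friction and masses are not known exactly. Their poses are not given: they have to be found in the camera images.
- seat (a point): The cover's seat on the fixed backboard: a point on the board's top, 18 mm over the bench, where the cover's own origin lies when seated. Its x axis is the level direction in which the cover slides off, z is up. Seen from it along x: main housing -158 to -39 mm, seam at -38, wiring bay with green terminal strip (16 mm high) -39 to +34 mm, then free flat board as far as +187 mm.
- backboard: Plywood board, 365 x 230 x 18 mm, flat on the bench and screwed down, axes as the seat's; origin on the bench, under the middle of the seam. On it a sprinkler timer, 176 mm wide: the light grey main housing, 42 mm high over the board (its black dial, 9 mm higher, is 40 to 92 mm behind the seam), and the dark grey wiring cover.
- cover: Dark grey wiring cover: loose plastic shell, 74 mm (x, slide direction) x 176 (y) x 42 mm high, about 0.14 kg, its top flush with the housing. Origin at the centre of its underside, x axis as the seat's. Guides hold it down for the first 20 mm of its way, then it only slides on the board. Latched it has 1.5 mm of play. Once free it takes 1 to 2 N, plus the finger's rubbing on the tab.
- stop_face (a point): On the cover: centre of the thumb stop's face that looks to tab and housing, the face to push on (towards +x of the seat), 48 mm above the cover's underside. The thumb stop is a cross ridge on the cover's top, 64 mm wide, 7 mm thick, 12 mm high; before it the cover's seam edge has a notch 36 mm wide and 23 mm deep, in which the tab stands.
- edge_left (a point): On the cover: the end (+y) of its top edge at the seam with the main housing, 42 mm up.
- edge_right (a point): On the cover: the other end (-y) of that same edge.
- tab (a joint): How far the snap tab is pressed in (straight down), m: 0 at rest, 0.007 at its stop. From 0.004 on its hidden nose is clear of the cover. Let go, it springs back, and it latches the cover again unless the cover has been pushed about 5 mm by then. Pressing takes 3 N at first and 8 N at the stop.
- tab_top (a point): Centre of the flat top, 18 mm (x) x 30 mm (y), of the orange snap tab. At rest it is 10 mm above the tops of cover and housing, at its stop 3 mm above, so a fingertip larger than the tab can press it without touching them. It is 12 mm from the thumb stop's face, a 3 mm gap lying between tab and stop. The tab moves only up and down; it stays behind when the cover goes.
- screwdriver: Bystander: screwdriver lying on the bench beside the backboard, red handle, about 200 mm long.
- valve: Bystander: black irrigation valve, 110 x 62 x 94 mm, origin under its centre.
- sprinkler: Bystander: black pop-up sprinkler standing upright, 54 mm across, 116 mm high, origin under its centre.
- tape: Bystander: roll of blue tape lying flat, 100 mm across, 24 mm high, origin under its centre.
There are look-alikes about, which are no part of the job. Several things have the shape of the cover; the one meant has the colours described above.

How it is judged (in metres and radians):
On the way, in this order (a step that is already met when the one before it is completed fails the run):
1. the snap tab is pressed in past its catch while the cover is still on its seat (value of joint tab above 0.0038 m and x of cover in the frame of seat below 0.004 m), for 0.05 s.
2. the cover is pushed off its catch and guides along the board (x of cover in the frame of seat above 0.025 m), for 0.05 s.
At the end, for the whole second after the job is handed in: Both ends of the cover's seam edge lie beyond the far end of the wiring bay (34 mm from the seat point along x; 1 mm allowed), the cover lies still and flat on the board (height within 3 mm, tilt under 0.06 rad), and the tab has sprung back (under 1 mm) (x of each of edge_left, edge_right in the frame of seat above 0.033 m and z of cover in the frame of seat between -0.003 and 0.003 m and angle between cover's own z axis and vertical below 0.06 rad and linear speed of cover below 0.01 m/s and value of joint tab below 0.001 m); the robot touches nothing.
It fails at once if the cover is lifted more than 10 mm off the board or tipped by more than 0.25 rad (z of cover in the frame of seat above 0.01 m or angle between cover's own z axis and vertical above 0.25 rad).
It fails at once if the cover is forced: the fingers load it with more than 40 N (contact force between the fingers and cover above 40 N).
It fails at once if a thing on the bench (screwdriver, valve, sprinkler, tape) is moved by more than 20 mm (distance of any of screwdriver, valve, sprinkler, tape from where it was at the start of the episode above 0.02 m).
It also fails if it takes over 35 s, if anything falls off the work surface, if the arm or the gripper's body presses on something with over 40 N, if the wrist force passes 120 N, or if a joint passes its speed limit or range.

## Working session

There is one attempt and no reset: what is moved stays moved. The work goes in short steps, each a Python script; the robot and the scene stay as the last script left them, time stands still between calls to the robot, and variables do not carry over. Pictures are saved under pics/ and viewed, at most 10 in all, crops included, and the job is handed in when it is done.

```bash
mkdir -p pics; cat > h.py <<'E'
import numpy as np, cv2
from rig import ctrl, fingers, kinematics, read_camera, calibration
def cam(n):
    c=calibration(n); K=np.array([[c["fx"],0,c["cx"]],[0,c["fy"],c["cy"]],[0,0,1.]])
    return K,np.array(c["dist_coeffs"],float),np.array(c["rvec"],float),np.array(c["tvec"],float).ravel()
def ray(n,uv):
    K,d,r,t=cam(n); p=cv2.undistortPoints(np.array(uv,float).reshape(-1,1,2),K,d).reshape(-1,2)
    R=cv2.Rodrigues(r)[0]; return -R.T@t, np.c_[p,np.ones(len(p))]@R
def onplane(n,uv,z):
    o,D=ray(n,uv); return o+D*((z-o[2])/D[:,2])[:,None]
def proj(n,P):
    K,d,r,t=cam(n); return cv2.projectPoints(np.array(P,float).reshape(-1,1,3),r,t,K,d)[0].reshape(-1,2)
E
python3 - <<'E'
from h import *
for n in("top","side"):
    cv2.imwrite(f"pics/{n}0.png",read_camera(n)); print(n,ray(n,[[320,240]]))
print(ctrl.observe()["time_s"])
E
```

```text
top (array([ 327.48684968,  -58.70189041, 1301.19319727]), array([[ 0.19470244,  0.01122294, -0.98093026]]))
side (array([  55.82720163, -805.45921632,  806.32921001]), array([[ 0.45659375,  0.62070897, -0.63778023]]))
0.1
```

View pics/top0.png

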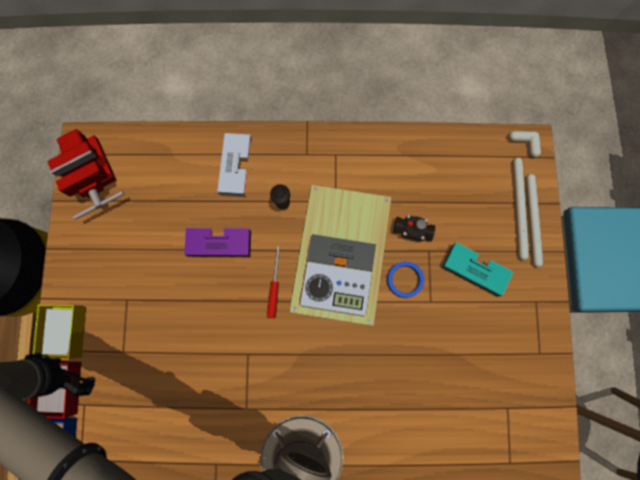

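View pics/side0.png

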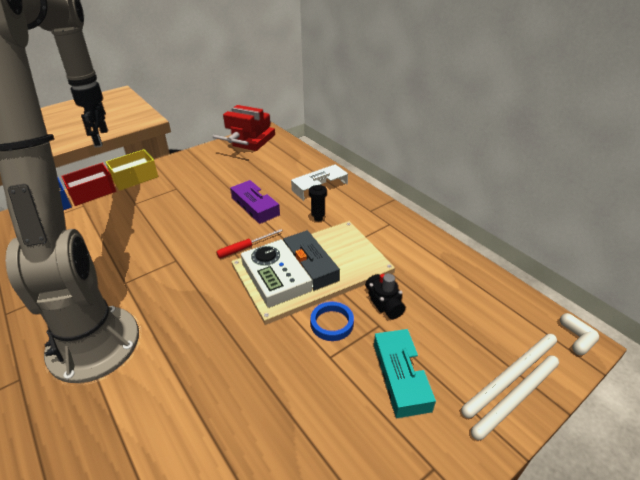

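Top view: the robot base is at the bottom and the timer is on the plywood board around (340,265). Shaped like the cover are white (234,163), purple (218,242), teal (478,268) and dark grey (342,251). Only the dark grey one sits on the board next to the housing with the orange tab at (341,261), so it fits. Next I measure it and confirm in a crop.

```bash
cat > meas.py <<'E'
from h import *
def orange(im,box):
    x0,y0,x1,y1=box; h=cv2.cvtColor(im[y0:y1,x0:x1],cv2.COLOR_BGR2HSV)
    m=cv2.inRange(h,(6,170,120),(17,255,255)); n,l,s,c=cv2.connectedComponentsWithStats(m)
    i=1+np.argmax(s[1:,4]); return c[i]+[x0,y0], s[i]
E
python3 - <<'E'
from meas import *
t=cv2.imread("pics/top0.png"); s=cv2.imread("pics/side0.png")
ct,a=orange(t,(325,245,360,275)); cs,b=orange(s,(285,240,320,270)); print(ct,a,cs,b)
# board: pale yellow mask
h=cv2.cvtColor(t,cv2.COLOR_BGR2HSV); print(h[205,350],h[230,325],t[250,325],t[290,345],h[260,341])
m=cv2.inRange(h,(20,50,130),(35,190,255)); m[:,:280]=0;m[:,400:]=0;m[:180]=0;m[330:]=0
c=np.vstack([k for k in cv2.findContours(m,0,2)[0] if cv2.contourArea(k)>30])
bx=cv2.minAreaRect(c); q=cv2.boxPoints(bx); P=onplane("top",q,18); print(q,P.round(1)); print(np.linalg.norm(np.roll(P,-1,0)-P,axis=1))
g=cv2.inRange(t,(40,40,40),(95,95,95)); g[:,:300]=0;g[:,382:]=0;g[:225]=0;g[275:]=0
k=max(cv2.findContours(g,0,2)[0],key=cv2.contourArea); q2=cv2.boxPoints(cv2.minAreaRect(k)); P2=onplane("top",q2,60)
print(q2,P2.round(1),np.linalg.norm(np.roll(P2,-1,0)-P2,axis=1))
print("tab top@70",onplane("top",[ct],70),"side@70",onplane("side",[cs],70))
A=cv2.resize(t[180:330,280:400],None,fx=4,fy=4,interpolation=3); B=cv2.resize(s[220:320,225:395][:, :100],None,fx=3.1,fy=3.1,interpolation=3)
B=cv2.copyMakeBorder(B,0,600-B.shape[0],0,0,0); cv2.imwrite("pics/crop0.png",np.hstack([A,B])[:, :800])
E
```

```text
[340.12857143 260.87142857] [10 13 11  7 70] [300.89873418 254.18987342] [11  9 11 11 79]
[ 30  90 176] [ 31  91 177] [83 85 84] [192 182 175] [ 14 213 174]
[[288.5161  311.9572 ]
 [309.59918 183.11623]
 [393.9762  196.92337]
 [372.89313 325.76434]] [[ 382.5   40.1   18. ]
 [ 748.3  -13.    18. ]
 [ 708.6 -254.3   18. ]
 [ 346.3 -188.7   18. ]]
[369.63683515 244.54744308 368.21310302 231.68731436]
[[307.45087 260.43213]
 [311.60065 234.4961 ]
 [375.05615 244.64899]
 [370.90637 270.58502]] [[ 517.9  -11.3   60. ]
 [ 588.9  -21.6   60. ]
 [ 561.8 -193.3   60. ]
 [ 491.2 -181.1   60. ]] [ 71.83285047 173.78897399  71.63064923 171.90576101]
tab top@70 [[515.55825361 -98.51712226  70.        ]] side@70 [[ 511.47092994 -104.21451966   70.        ]]
```

View pics/crop0.png

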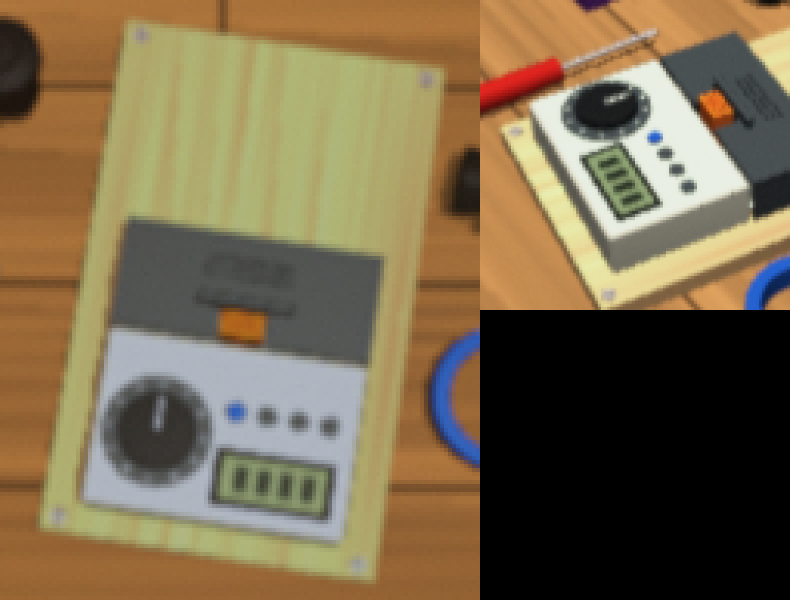

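The crop confirms it: dark grey cover with ridge and orange tab (crop ~(242,327)) next to the light grey housing with the dial. The cover measures 72 x 173 mm, close to the given 74 x 176. The slide axis is at about -9°, and the tab is at about (516,-98), where both views agree once I allow for the visible tab sides. I'm moving above it with the fingers shut.

```bash
cat >> h.py <<'E'
a=np.radians(-9.0); U=np.array([np.cos(a),np.sin(a),0]); V=np.array([-U[1],U[0],0]); TAB=np.array([516.3,-98.3,70.])
def ori(s=1): return np.c_[s*U,-s*V,[0,0,-1.]]
E
python3 - <<'E'
from h import *
q0=np.array(ctrl.observe()["joint_positions"])
p=TAB-3*U; p[2]=170
best=None
for s in(1,-1):
    q=kinematics.ik(p,ori(s)); print(s,None if q is None else np.round(q,2))
    if q is not None and (best is None or abs(q[6])<abs(best[1][6])): best=(s,q)
s=best[0]; print(s)
fingers.move_gripper(0,20); ctrl.move_pose(p,ori(s))
p[2]=80; ctrl.servo_line(p,ori(s),feed=80)
o=ctrl.observe(); print(o["time_s"],o["tcp_pos"],np.round(o["ft_force"],2),o["grip_width"])
i=read_camera("side"); t=read_camera("top"); cv2.imwrite("pics/side1.png",i); cv2.imwrite("pics/top1.png",t)
L=cv2.resize(i[190:310,240:370],(433,400),interpolation=3); R=cv2.resize(t[200:320,290:400],(367,400),interpolation=3)
cv2.imwrite("pics/crop1.png",np.hstack([L,R]))
E
```

```text
1 [-0.53  0.4   0.91  1.71 -0.34  1.2  -1.26]
-1 [-0.43  0.36  0.76  1.71 -0.27  1.18  1.82]
1
4.5 [513.88854166 -98.02930429  80.57499   ] [ 1.04 -0.36  0.04] 0.05049088682198648
```

View pics/crop1.png

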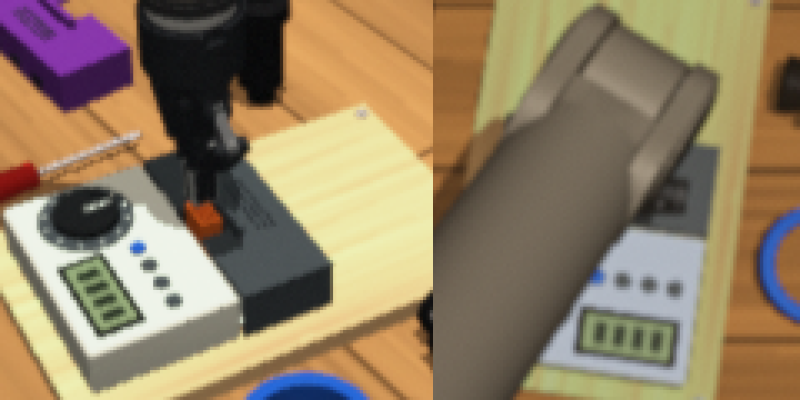

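In the side crop the fingertips, at about (203,198), are just over the orange tab at (205,215), clear of the stop ridge. I'm pressing until I feel contact, then pushing further in.

```bash
python3 - <<'E'
from h import *
O=ori(1); p=TAB-3*U
def st(l):
    o=ctrl.observe(); d=np.array(o["tcp_pos"])-TAB; f=np.array(o["ft_force"]); print(l,round(o["time_s"],2),"u,v,z",np.round([d@U,d@V,o["tcp_pos"][2]],1),"F u,v,z",np.round([f@U,f@V,f[2]],1)); return o
p[2]=62; hit=ctrl.servo_line(p,O,feed=15,threshold=2.0); o=st(hit)
zc=o["tcp_pos"][2]
if hit and 66<zc<73:
    for k in (2,4,5.3):
        p[2]=zc-k; ctrl.servo_line(p,O,feed=10); ctrl.wait(.15); st(k)
cv2.imwrite("pics/side2.png",read_camera("side"))
E
```

```text
True 5.35 u,v,z [-3.1  0.  69.2] F u,v,z [-0.3  0.5  3.6]
2 5.83 u,v,z [-3.   0.  67.3] F u,v,z [-1.   0.3  5.3]
4 6.33 u,v,z [-3.   0.  65.4] F u,v,z [-0.5  0.7  6.4]
5.3 6.77 u,v,z [-2.9  0.  64.3] F u,v,z [-1.4  0.8  6.6]
```

The contact height of 69.2 and the 6.6 N force match the given tab (about 5.3 mm in). Now pushing along the slide axis, with a force guard.

```bash
cat >> h.py <<'E'
def st(l):
    o=ctrl.observe(); d=np.array(o["tcp_pos"])-TAB; f=np.array(o["ft_force"]); print(l,round(o["time_s"],2),"u,v,z",np.round([d@U,d@V,o["tcp_pos"][2]],1),"F u,v,z",np.round([f@U,f@V,f[2]],1)); return o
E
python3 - <<'E'
from h import *
O=ori(1)
for u in (0,3,6,9,12,16):
    p=TAB+u*U; p[2]=63.7
    h=ctrl.servo_line(p,O,feed=20,threshold=14); st((u,h))
    if h: break
i=read_camera("side"); cv2.imwrite("pics/side3.png",i)
cv2.imwrite("pics/crop3.png",cv2.resize(i[190:310,240:400],(800,600),interpolation=3))
E
```

```text
(0, False) 7.12 u,v,z [-2.1  0.  63.4] F u,v,z [-4.2 -1.1  7. ]
(3, False) 7.42 u,v,z [-0.1 -0.1 63.1] F u,v,z [-6.2  0.5  7.2]
(6, False) 7.72 u,v,z [ 1.5 -0.1 63. ] F u,v,z [-8.5 -0.7 11. ]
(9, False) 8.02 u,v,z [ 4.6 -0.2 63. ] F u,v,z [-8.3 -0.3  9.2]
(12, False) 8.32 u,v,z [ 8.  -0.2 63. ] F u,v,z [-6.2  0.1  8.9]
(16, False) 8.67 u,v,z [12.4 -0.3 63. ] F u,v,z [-5.7  0.4  8. ]
```

View pics/crop3.png

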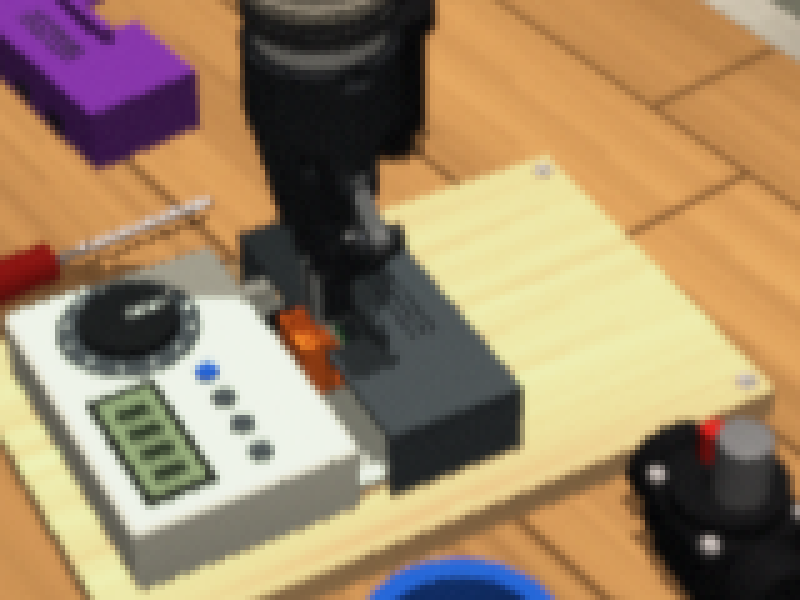

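The side crop shows the cover about 11 mm off the seam, evenly at both ends, with the tab still held down under the fingers (~(315,340)). Continuing.

```bash
python3 - <<'E'
from h import *
O=ori(1)
for u in (20,24,28,34,42):
    p=TAB+u*U; p[2]=64
    h=ctrl.servo_line(p,O,feed=20,threshold=14); st((u,h))
    if h: break
i=read_camera("side"); cv2.imwrite("pics/side4.png",i)
cv2.imwrite("pics/crop4.png",cv2.resize(i[190:310,240:400],(800,600),interpolation=3))
E
```

```text
(20, False) 9.07 u,v,z [19.1 -0.1 63.2] F u,v,z [-0.8 -0.9 -0.4]
(24, False) 9.42 u,v,z [24.1  0.2 63.8] F u,v,z [-1.2  0.7 -1. ]
(28, False) 9.77 u,v,z [28.3  0.1 64. ] F u,v,z [-0.6  0.7 -1. ]
(34, False) 10.22 u,v,z [34.2 -0.  64. ] F u,v,z [-0.4 -0.4 -1. ]
(42, False) 10.77 u,v,z [42.6 -0.1 64.1] F u,v,z [ 0.3 -0.5  0.4]
```

View pics/crop4.png

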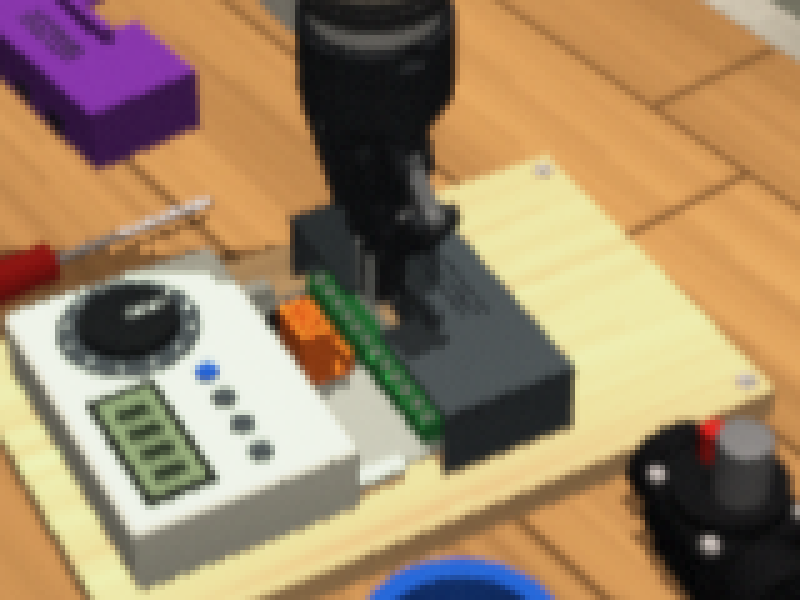

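The cover is flat and about 41 mm off, still square, and the tab at (315,340) has sprung up. Pushing on to about 79 mm, then backing off before lifting.

```bash
python3 - <<'E'
from h import *
O=ori(1)
for u,f in ((60,25),(74,25),(80,15)):
    p=TAB+u*U; p[2]=64
    h=ctrl.servo_line(p,O,feed=f,threshold=14); st((u,h))
    if h: break
p=TAB+66*U; p[2]=64; ctrl.servo_line(p,O,feed=30)
p[2]=190; ctrl.servo_line(p,O,feed=120); 
q=np.array([400,150,260.]); ctrl.move_pose(q,O); st("away")
i=read_camera("side"); t=read_camera("top"); cv2.imwrite("pics/side5.png",i); cv2.imwrite("pics/top5.png",t)
g=cv2.inRange(t,(40,40,40),(95,95,95)); g[:,:300]=0;g[:,392:]=0;g[:195]=0;g[262:]=0
k=max(cv2.findContours(g,0,2)[0],key=cv2.contourArea); P=onplane("top",cv2.boxPoints(cv2.minAreaRect(k)),60)
seat=np.array([540,-101.8,60])
print(np.round([[(x-seat)@U,(x-seat)@V] for x in P],1))
cv2.imwrite("pics/crop5.png",np.hstack([cv2.resize(i[200:320,230:390],(433,325),interpolation=3),cv2.resize(t[175:330,275:440],(346,325),interpolation=3)]))
E
```

```text
(60, False) 11.68 u,v,z [60.5 -0.  64.1] F u,v,z [-0.2  0.5  0. ]
(74, False) 12.39 u,v,z [74.5 -0.  64. ] F u,v,z [-0.6 -0.7  0.3]
(80, False) 12.94 u,v,z [80.3 -0.  64. ] F u,v,z [ 0.  -0.3  0.1]
away 15.98 u,v,z [-153.   226.4  260. ] F u,v,z [ 0.1 -0.4 -0.3]
[[ 42.8  87.3]
 [117.4  88.2]
 [117.  -87. ]
 [ 42.6 -85.8]]
```

View pics/crop5.png

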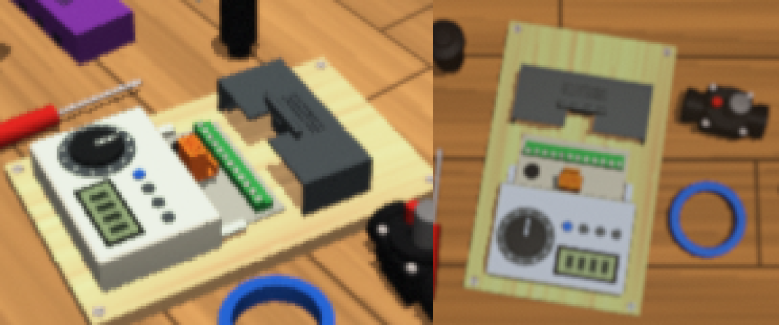

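The cover lies flat and square, with its seam edge at about +42 mm (33 mm needed). The bay and green terminals (crop (575,155)) are fully uncovered, the tab is up, and the bystanders haven't moved. Handing in.

```bash
python3 -c "
from h import *
print(ctrl.finish_job())"
```

```text
the job is handed in; nothing more can be done
None
```

I pressed the tab and slid the cover about 79 mm off its seat, so the whole wiring bay is uncovered; the cover lies flat on the board, the tab has sprung back, the bench items look unmoved, and I handed the job in after about 16 s (no verdict was returned).

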